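# Turn a jar over and back in a cranked mixing stand

## Robot

A 6-joint arm with a two-finger parallel gripper is mounted at the origin on the work surface. World frame = base frame: x ahead of the robot, y to its left, z up, the work surface at z = 0. Lengths are in m, angles in rad, forces in N, time in s.
With the tool pointing down it reaches from about 0.375 to 0.925 m from the base axis. Payload 5.7 kg.
Tool frame: the origin (TCP) lies at the very end of the fingers, on their centre line; the grasp point (between the pads) lies 19 mm behind it; z points along the fingers, x is the direction in which the jaws open and shut, and the axes are right-handed (so a half turn about z gives the same grasp; the last joint's range is limited). The gripper opens to 85 mm and grips with 20 to 120 N. Pads are 22 mm wide; open, the fingers measure 114 mm over their backs; the gripper's body (76 mm by 85 mm) begins 54 mm behind the grasp point. The pads swing forward as they close: fully open they stand 13 mm farther back than shut.
Start: joints at [1.123, 0.359, 1.51, -0, 1.272, -0.115], TCP at [0.196, 0.567, 0.21] pointing down, gripper open.
Joint ranges: [-2.97, 2.97], [-1.01, 2.36], [0.21, 2.38], [-0.96, 4.11], [0.2, 2.71], [-2.98, 2.98]. Speed limits (rad/s): [2.39, 2.39, 3.14, 3.14, 3.14, 3.14].

## Interface

Orientations are given as a unit quaternion [w, x, y, z].
In Python, from workcell import r gives the robot as it stands.
- The arm moves only by the shell command python3 -m handwheel 'ROWS'. ROWS is a JSON object of lists of equal length, an entry for each row: "delta_pos": the shift along the tool's x, y, z in mm, a list of three; "delta_rot": the turn, a rotation vector about the tool's x, y, z in rad, a list of three; "grip": the finger opening in mm, from 0 to 85.4. A call has 1 to 10 rows; each row shifts and turns the commanded pose from where the row before left it, along the tool's axes as they then stand; what a row does not reach is not made up. A row lasts 1/12 s, in which the tool goes at most 41.7 mm and 7.16 degrees, less where a joint would pass 70% of its speed; a pose out of reach is approached as far as the arm can. A call is refused whole if a number of a shift passes 41.7 or a number of a turn 0.125, either way. A call with a gripper value outside its range is refused whole. The fingers move at their own pace and stop on an object; the grip force is fixed at half the most. Time passes only in rows, so rows that do not move let the fingers close. It gives the time, the measured TCP pose, the force and the opening at its end, in the units of the state.
- r.state(): the state, without advancing time (a new reading comes with each control period).
- r.get_image(name): name is "scene" or "top" or "wrist"; returns a dict with "color" (480x640x3 uint8, red, green, blue), "fx", "fy", "cx", "cy" (pixels), "rvec" (rotation vector, rad) and "tvec" (3), from world to camera coordinates, as OpenCV has them; the wrist camera has in their place "mount" (4x4, takes a point from camera to tool coordinates, whose origin is the TCP and whose axes are the tool frame's). Camera axes: x right, y down, z forward; pixel columns grow to the right and rows downward; lengths in m; the calibration is good to about 2 mm. A picture is of the moment at which its call begins: read the wrist's pose just before it. There is no depth.
- r.close_job(): hands the job in, once; it reports no verdict.
Trained networks look in a picture, given as the dict that the camera call returned (one of the last four; its "shot" number tells which), for a name from the list of things; names that differ only in an ending like _2 or _b are one class to them, and where a whole thing is asked for, a point or a joint stands for the part that bears it (a point fixed in the world has none). Each returns a list of dicts, best first, with "p" (0 to 1); they miss things now and then, are a little off and sometimes report something else, mostly with a low value. They report only what shows in the picture. A call takes as long as a camera call. They do not tell look-alikes from the thing itself.
- r.look_for(picture, thing): "at" ([x, y, z] in m, in world coordinates, good to about 4 mm: the middle of the surface that is visible of it).
- r.silhouettes(picture, thing): "pixels" (480x640 bool, what is visible of it).
The state is a dict: "clock": time; "joint_positions": joint angles; "dq": joint speeds; "joint_torque": joint torques, N m; "tool_pos": TCP position; "ee_rot": TCP orientation; "contact_force": force on the tool from outside, world axes, zero at the start; "ft_torque": the same for the moment, N m; "gripper_width": finger opening in m.
Only numpy, scipy, OpenCV 4.12 (cv2) and the standard library are available. Lean on these libraries where they do the work, as an engineer would, in place of code of your own. Each camera call takes 0.05 s, during which the arm holds its last target. There are 200 camera calls.

## Task

The closed jar of consolidant has settled. Draw the wooden chock out from under the cage, turn the cage with its red crank until the jar stands on its head, leave it there for two full seconds, then turn it back upright and push the chock back under the cage, lying centred, to lock it. Turn the cage slowly, never touch the glass jar itself, and leave everything else on the bench where it stands.

Things in the scene. Friction and masses are not known exactly. Their poses are not given: they have to be found in the camera images.
- stand: blue stand, fixed. Origin on the bench midway between its uprights; x: the way the chock slides, y: the axle (crank on the +y side, nearer the robot), z up. Uprights at y = +-(56 to 68) mm, 46 mm wide in x, 134 mm high; each on a foot plate 12 mm thick, x -60 to 60 mm, |y| 32 to 92 mm. The channel between the feet is 64 mm wide
- cage (a joint): angle of the cage about the stand's y: 0 with the jar upright and the crank arm up, pi or -pi with the jar on its head; positive moves the cage's top to the stand's +x. Limits +-3.35. Turns stiffly (about 4 N at the crank grip) and stays where left. With the chock under it the cage is locked; the chock goes in only when the cage is within about 0.07 rad of 0
- axle (a point): centre of the cage, on the axle 115 mm above the bench. The aluminium cage is 76 mm (x) by 90 mm (y) by 140 mm (z), silver top plate, black bottom plate; upright its flat underside is 45 mm above the bench, 3 mm above the chock. Turning, its corners sweep an 80 mm radius; to be clear of it the whole chock must be more than 28 mm (in x) from the stand's centre
- crank_grip (a point): middle of the red crank grip, a round free-spinning sleeve 20 mm in diameter and 62 mm long, parallel to the stand's y axis, 55 mm from the axle and 119 mm out from the stand's centre along y (sleeve from 86 to 148 mm); the flat crank arm is at y = 78 to 86 mm. It circles with the cage between 60 and 170 mm above the bench
- jar: closed amber glass jar with a white screw cap, 64 mm diameter and 124 mm long, clamped in the cage and turning with it; origin at its middle, on the axle; z towards its cap. Not to be touched
- chock: loose brown wooden block 200 x 50 x 42 mm (x, y, z), 0.26 kg, origin at the centre of its underside; it lies on the bench along the stand's x under the cage, its two ends sticking out either side
- stone: fixed grey stone fragment, 112 mm diameter and 102 mm high, beside one end of the chock (200 mm from the stand's centre), origin at the centre of its underside; it blocks that end of the channel
- mat: thin green cutting mat 190 x 140 mm lying flat before the other end of the chock, where the chock can be drawn out; origin at its centre
- solvent: loose white bottle with a red cap, 56 mm diameter, 165 mm high, standing near the crank on one side; origin at the centre of its underside
- tin: loose low blue tin, 64 mm diameter, 55 mm high, standing near the crank on the other side; origin at the centre of its underside
- brush: loose flat brush with black handle, 200 mm long, lying beyond the stand; origin at its middle, on the bench
- pigment: loose glass jar with black lid, 60 mm diameter, 75 mm high, far left; origin at the centre of its underside
- filler: loose white jar with blue lid, 68 mm diameter, 90 mm high, far right; origin at the centre of its underside
There are look-alikes about, which are no part of the job. Of the things like the chock, leave any that is green; of the rest the larger one is meant.

How it is judged:
By the outcome, as a careful person would: the job done as asked, in the order asked, and still so for the second after the job is handed in, with the robot touching nothing.
It also fails if it takes over 72 s, if anything falls off the work surface, if the arm or the gripper's body presses on something with over 40 N, if the wrist force passes 120 N, or if a joint passes its speed limit or range.

## Working session

There is one attempt and no reset: what is moved stays moved. The work goes in short steps, Python scripts to look and compute and a shell command to move; the robot and the scene stay as the last step left them, time stands still between calls to the robot, and variables do not carry over. Pictures are saved under pics/ and viewed, about 8 in all and at most 12, crops included, and the job is handed in when it is done.

```bash
mkdir -p pics; ls; cat > h.py <<'E'
import numpy as np, cv2
from scipy.spatial.transform import Rotation as R
from workcell import r
def save(n,p): cv2.imwrite('pics/'+n,p['color'][:,:,::-1])
def st():
    s=r.state(); return s
def Rt(s):
    w,x,y,z=s['ee_rot']; return R.from_quat([x,y,z,w])
def cam(p,s=None):
    if 'rvec' in p: return R.from_rotvec(np.ravel(p['rvec'])),np.ravel(p['tvec'])
    T=np.eye(4);T[:3,:3]=Rt(s).as_matrix();T[:3,3]=s['tool_pos'];C=np.linalg.inv(T@np.array(p['mount']))
    return R.from_matrix(C[:3,:3]),C[:3,3]
def px(p,u,v,z,s=None):
    Rc,t=cam(p,s);d=Rc.inv().apply([(u-p['cx'])/p['fx'],(v-p['cy'])/p['fy'],1]);o=Rc.inv().apply(-t)
    return o+d*(z-o[2])/d[2]
def proj(p,X,s=None):
    Rc,t=cam(p,s);c=Rc.apply(X)+t;return np.c_[c[...,0]/c[...,2]*p['fx']+p['cx'],c[...,1]/c[...,2]*p['fy']+p['cy']]
E
python3 - <<'E'
from h import *
np.set_printoptions(precision=4,suppress=True)
s=r.state();print(s['clock'],s['tool_pos'],s['ee_rot'],s['contact_force'])
for c in ['scene','top']:
    p=r.get_image(c);save(c+'0.png',p)
    for n in ['stand','cage','crank_grip','jar','chock','stone','mat','solvent','tin','brush','pigment','filler']:
        print(c,n,[(np.round(d['at'],3).tolist(),round(d['p'],2)) for d in r.look_for(p,n)][:4])
E
```

```text
pics
0.0 [0.1957 0.5664 0.2094] [ 0.0004  0.8145  0.5802 -0.0008] [0.7022 0.6516 0.6631]
scene stand [([0.567, 0.035, 0.108], 0.9), ([0.604, 0.226, 0.07], 0.35)]
scene cage [([0.563, 0.039, 0.157], 0.6), ([0.567, 0.031, 0.105], 0.31)]
scene crank_grip [([0.557, 0.042, 0.157], 0.69)]
scene jar [([0.566, 0.032, 0.107], 0.9)]
scene chock [([0.302, 0.154, 0.03], 0.94), ([0.553, -0.013, 0.038], 0.93), ([0.359, 0.424, 0.03], 0.67), ([0.451, 0.243, 0.093], 0.44)]
scene stone [([0.602, 0.227, 0.07], 0.67), ([0.742, 0.03, 0.019], 0.15)]
scene mat []
scene solvent [([0.455, 0.243, 0.093], 0.62), ([0.4, -0.095, 0.051], 0.24)]
scene tin [([0.401, -0.095, 0.055], 0.67)]
scene brush [([0.743, 0.033, 0.017], 0.73)]
scene pigment [([0.567, 0.379, 0.049], 0.78)]
scene filler [([0.61, -0.432, 0.094], 0.98)]
top stand [([0.528, 0.056, 0.172], 0.83)]
top cage [([0.543, 0.063, 0.184], 0.75)]
top crank_grip [([0.542, 0.064, 0.189], 0.74), ([0.39, -0.076, 0.058], 0.68)]
top jar []
top chock [([0.548, 0.015, 0.04], 0.9), ([0.299, 0.159, 0.028], 0.84), ([0.359, 0.425, 0.029], 0.82)]
top stone [([0.576, 0.244, 0.083], 0.64)]
top mat [([0.51, -0.138, 0.002], 0.76)]
top solvent [([0.439, 0.247, 0.109], 0.94)]
top tin [([0.392, -0.078, 0.06], 0.74)]
top brush [([0.736, 0.04, 0.018], 0.76)]
top pigment [([0.559, 0.382, 0.076], 0.6), ([0.593, -0.404, 0.088], 0.54)]
top filler [([0.592, -0.407, 0.092], 0.91)]
```

View pics/scene0.png

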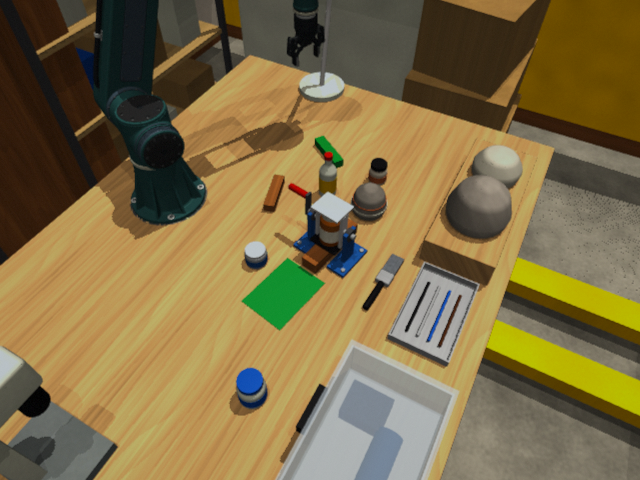

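View pics/top0.png

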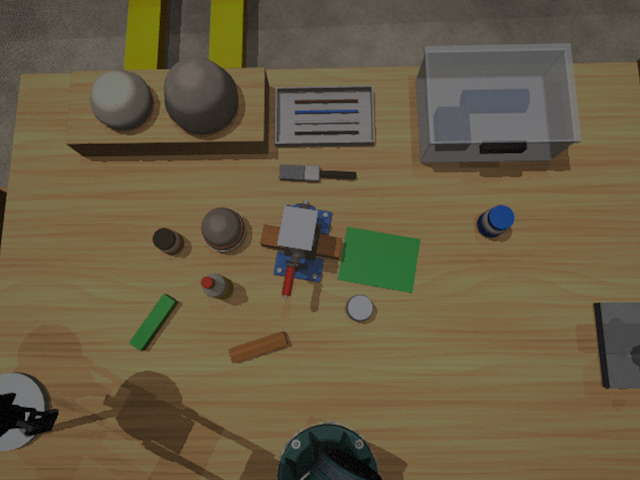

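The top view shows the real chock under the cage, with its ends at about (262,237) and (342,249). The crank is at (290,278), the mat is on the right, and the stone is on the left. The small brown block (260,347) and the green block are the decoys. Next I fit the stand pose.

```bash
cat > fit.py <<'E'
from h import *
from scipy.optimize import least_squares
def S(q,P):  # stand->world
    c,s=np.cos(q[2]),np.sin(q[2]);P=np.atleast_2d(P).astype(float)
    return np.c_[q[0]+c*P[:,0]-s*P[:,1],q[1]+s*P[:,0]+c*P[:,1],P[:,2]]
def box(x0,x1,y0,y1,z0,z1): return np.array([[x,y,z] for z in(z0,z1) for x,y in((x0,y0),(x1,y0),(x1,y1),(x0,y1))])
def draw(im,p,X,col,s=None,k=1,o=(0,0)):
    u=((proj(p,X,s)-o)*k)
    u=np.round(u).astype(int)
    for i in range(4):
        for a,b in((i,(i+1)%4),(i+4,(i+1)%4+4),(i,i+4)): cv2.line(im,tuple(map(int,u[a])),tuple(map(int,u[b])),col,1)
E
python3 - <<'E'
from fit import *
np.set_printoptions(precision=4,suppress=True)
p=r.get_image('top');q=r.get_image('scene')
a=px(p,262,237,.042);b=px(p,342,249,.042);print('chock ends',a,b,np.linalg.norm(a-b))
d=a-b;yaw=np.arctan2(d[1],d[0]);m=(a+b)/2
pose=[m[0],m[1],yaw];print(pose)
# blue feet masks
def blue(p):
    h=cv2.cvtColor(p['color'],cv2.COLOR_RGB2HSV);return cv2.inRange(h,(105,150,40),(125,255,255))
for n,P,o,k in(('top',p,(240,180),6),('scene',q,(230,170),5)):
    im=cv2.resize(P['color'][o[1]:o[1]+120,o[0]:o[0]+130,::-1],None,fx=k,fy=k,interpolation=cv2.INTER_CUBIC)
    for B,c in((box(-.06,.06,.032,.092,0,.012),(0,255,255)),(box(-.06,.06,-.092,-.032,0,.012),(0,255,255)),(box(-.1,.1,-.025,.025,0,.042),(0,255,0)),(box(-.038,.038,-.045,.045,.045,.185),(255,255,0)),(box(-.01,.01,.086,.148,.16,.18),(255,0,255))):
        draw(im,P,S(pose,B),c,k=k,o=np.array(o))
    cv2.imwrite('pics/fit_%s.png'%n,im)
    sil=[(d['p'],d['pixels'].sum(),np.argwhere(d['pixels']).mean(0)[::-1]) for d in r.silhouettes(P,'crank_grip')];print(n,sil)
E
cd pics; python3 -c "
import cv2,numpy as np
a=cv2.imread('fit_top.png');b=cv2.imread('fit_scene.png');print(a.shape,b.shape)"
```

```text
chock ends [0.5645 0.1567 0.042 ] [ 0.5322 -0.0416  0.042 ] 0.20082278987089972
[np.float64(0.5483698085645436), np.float64(0.057551020616590474), np.float64(1.4093479677969554)]
top [(0.68, np.int64(2012), array([297.4001, 237.7097]))]
scene [(0.75, np.int64(2087), array([327.2487, 219.4451]))]
(720, 780, 3) (600, 650, 3)
```

View pics/fit_top.png

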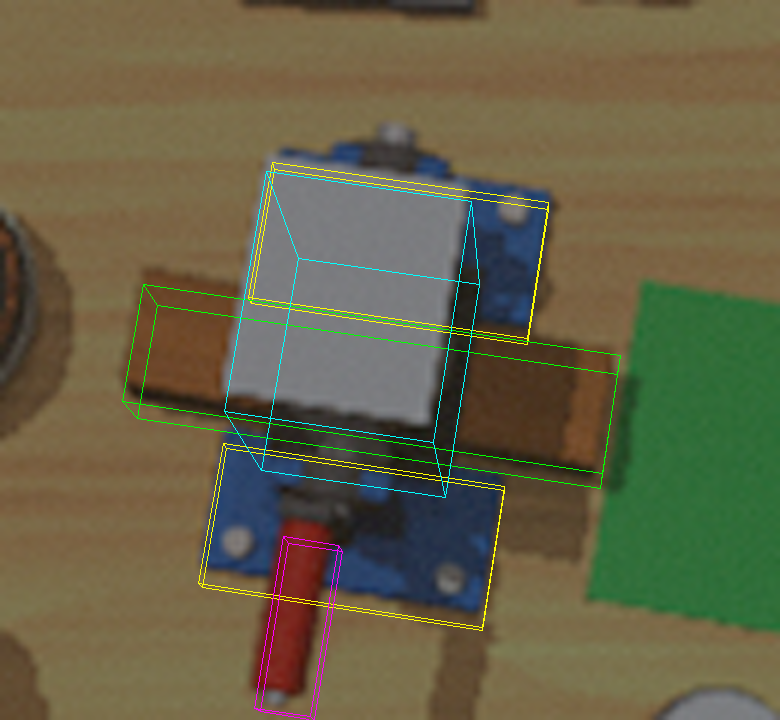

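The overlay sits about 7 mm too near the robot, so I fit again on the corners I read off the picture.

```bash
python3 - <<'E'
from fit import *
np.set_printoptions(precision=4,suppress=True)
p=r.get_image('top');q=r.get_image('scene')
U=np.array([(549,190),(480,612),(203,568),(268,160),(470,197),(432,425),(224,393)])/6+[240,180]
X=np.array([(-60,-92,12),(-60,92,12),(60,92,12),(38,-45,185),(-38,-45,185),(-38,45,185),(38,45,185)])/1e3
f=lambda v:(proj(p,S(v,X))-U).ravel()
o=least_squares(f,[.555,.057,1.41],loss='soft_l1');pose=o.x;print(pose,o.fun.reshape(-1,2))
UC=np.array([(620,355),(603,475),(147,268)])/6+[240,180]
XC=np.array([(-100,-25,42),(-100,25,42),(100,-25,42)])/1e3
oc=least_squares(lambda v:(proj(p,S(v,XC))-UC).ravel(),pose);print('chock',oc.x,oc.fun)
np.save('pose.npy',pose)
inv=lambda w:(lambda d:[np.cos(pose[2])*d[0]+np.sin(pose[2])*d[1],-np.sin(pose[2])*d[0]+np.cos(pose[2])*d[1]])(np.array(w)-pose[:2])
for n,w in dict(tin=[.392,-.08],solv=[.444,.244],stone=[.588,.238],mat=[.51,-.138],chock=oc.x[:2]).items(): print(n,np.array(inv(w)))
ims=[]
for n,P,oo,k in(('top',p,(240,180),4),('scene',q,(240,170),4)):
    im=cv2.resize(P['color'][oo[1]:oo[1]+120,oo[0]:oo[0]+100+20*0,::-1],None,fx=k,fy=k,interpolation=cv2.INTER_CUBIC)
    for B,c in((box(-.06,.06,.032,.092,0,.012),(0,255,255)),(box(-.06,.06,-.092,-.032,0,.012),(0,255,255)),(box(-.1,.1,-.025,.025,0,.042),(0,255,0)),(box(-.038,.038,-.045,.045,.045,.185),(255,255,0)),(box(-.01,.01,.086,.148,.16,.18),(255,0,255))):
        draw(im,P,S(pose,B),c,k=k,o=np.array(oo))
    ims.append(im)
cv2.imwrite('pics/fit2.png',np.hstack(ims))
E
```

```text
[0.5539 0.0574 1.4055] [[-0.0257  0.0632]
 [ 0.1787  0.379 ]
 [-0.7945  0.2606]
 [-0.132  -0.6216]
 [ 0.3625 -1.6633]
 [ 0.0905  0.4206]
 [ 0.1018  0.3932]]
chock [0.5515 0.057  1.3761] [ 0.2866  0.081  -0.5062 -0.2616  0.2269  0.1935]
tin [-0.1621  0.1371]
solv [0.166  0.1391]
stone [ 0.1838 -0.0039]
mat [-0.1999  0.0112]
chock [-0.0007  0.0023]
```

View pics/fit2.png

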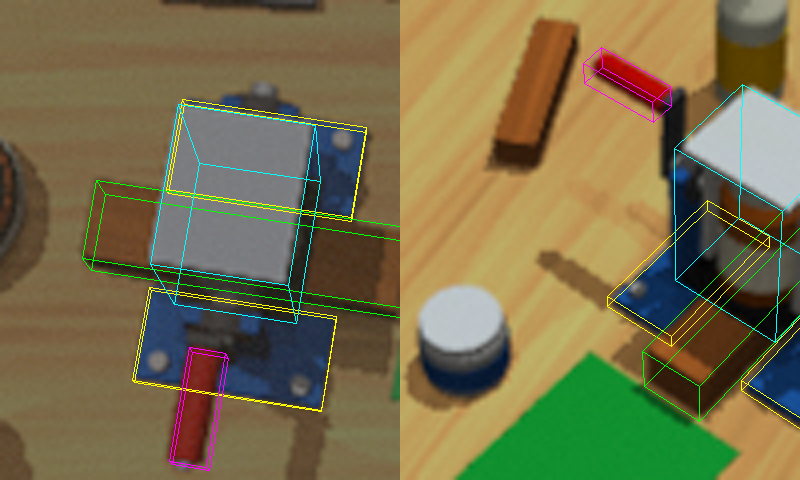

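Good fit. Stand pose is (0.554, 0.057), yaw 1.405, and the chock is centred on it. I turn the wrist first while rising.

```bash
cat > plan.py <<'E'
import sys
from fit import *
np.set_printoptions(precision=4,suppress=True)
pose=np.load('pose.npy')
# plan.py X Y Z(mm, stand frame, TCP) [jaw: x|y]
def go(x,y,z,jaw=None):
    s=r.state();Rm=Rt(s)
    T=S(pose,[[x/1e3,y/1e3,z/1e3]])[0];d=Rm.inv().apply(T-s['tool_pos'])*1e3
    print('clk %.2f'%s['clock'],'tcp',np.array(s['tool_pos']),'F',np.array(s['contact_force']),'w %.4f'%s['gripper_width'],'tool-delta mm',d, 'rows>=',np.ceil(np.linalg.norm(d)/41))
    if jaw:
        xa=np.array([1,0,0.]) if jaw=='x' else np.array([0,1.,0]);X=S(np.r_[0,0,pose[2]],[xa])[0]
        best=None
        for sg in(1,-1):
            M=np.c_[X*sg,np.cross([0,0,-1],X*sg),[0,0,-1]];v=(Rm.inv()*R.from_matrix(M)).as_rotvec()
            print('  rot',v,'q6',s['joint_positions'][5])
if __name__=='__main__': go(*map(float,sys.argv[1:4]),*sys.argv[4:])
E
python3 -m handwheel '{"delta_pos":[[0,0,-6],[0,0,-6],[0,0,-6],[0,0,-6],[0,0,-6],[0,0,-6],[0,0,-6],[0,0,-6],[0,0,-6],[0,0,-6]],"delta_rot":[[0,0,0.12],[0,0,0.12],[0,0,0.12],[0,0,0.12],[0,0,0.12],[0,0,0.12],[0,0,0.12],[0,0,0.12],[0,0,0.12],[0,0,0.12]],"grip":[85,85,85,85,85,85,85,85,85,85]}'
python3 plan.py -150 0 250 y
```

```text
clock: 2.43
tool_pos: [0.196, 0.567, 0.2705]
ee_rot: [0.0, 1.0, 0.016, -0.0]
contact_force: [-0.3, -0.8, 0.3]
gripper_width: 0.0849
clk 2.43 tcp [0.196  0.567  0.2705] F [-0.2651 -0.8456  0.293 ] w 0.0849 tool-delta mm [311.9603 667.9561  20.5233] rows>= 18.0
  rot [-0.      0.0001 -2.9442] q6 1.0908272484264623
  rot [0.0001 0.     0.1974] q6 1.0908272484264623
```

```bash
python3 -m handwheel '{"delta_pos":[[15.6,33.4,0],[15.6,33.4,0],[15.6,33.4,0],[15.6,33.4,0],[15.6,33.4,0],[15.6,33.4,0],[15.6,33.4,0],[15.6,33.4,0],[15.6,33.4,0],[15.6,33.4,0]],"delta_rot":[[0,0,0],[0,0,0],[0,0,0],[0,0,0],[0,0,0],[0,0,0],[0,0,0],[0,0,0],[0,0,0],[0,0,0]],"grip":[85,85,85,85,85,85,85,85,85,85]}'
python3 -m handwheel '{"delta_pos":[[15.6,33.4,0],[15.6,33.4,0],[15.6,33.4,0],[15.6,33.4,0],[15.6,33.4,0],[15.6,33.4,0],[15.6,33.4,0],[15.6,33.4,0],[15.6,33.4,0],[15.6,33.4,0]],"delta_rot":[[0,0,0],[0,0,0],[0,0,0],[0,0,0],[0,0,0],[0,0,0],[0,0,0],[0,0,0],[0,0,0.1],[0,0,0.1]],"grip":[85,85,85,85,85,85,85,85,85,85]}'
python3 plan.py -100 0 150 y
python3 - <<'E'
from fit import *
pose=np.load('pose.npy');s=r.state();p=r.get_image('wrist')
im=p['color'][:,:,::-1].copy()
for B,c in((box(-.06,.06,.032,.092,0,.012),(0,255,255)),(box(-.06,.06,-.092,-.032,0,.012),(0,255,255)),(box(-.1,.1,-.025,.025,0,.042),(0,255,0)),(box(-.038,.038,-.045,.045,.045,.185),(255,255,0))): draw(im,p,S(pose,B),c,s=s)
cv2.imwrite('pics/w1.png',im)
E
```

```text
clock: 3.27
tool_pos: [0.365, 0.2376, 0.2705]
ee_rot: [-0.0, 1.0, 0.019, 0.0]
contact_force: [-0.0, -0.1, -0.3]
gripper_width: 0.0851
clock: 4.1
tool_pos: [0.5308, -0.0919, 0.2703]
ee_rot: [-0.0, 0.997, -0.083, 0.0]
contact_force: [0.2, 1.0, 0.3]
gripper_width: 0.0851
clk 4.10 tcp [ 0.5308 -0.0919  0.2703] F [0.2359 0.9957 0.2721] w 0.0851 tool-delta mm [ -1.9254 -51.0347 120.3392] rows>= 4.0
  rot [-0.0012  0.0002  3.1403] q6 -0.13331993825657543
  rot [-0.0001 -0.0008 -0.0013] q6 -0.13331993825657543
```

View pics/w1.png

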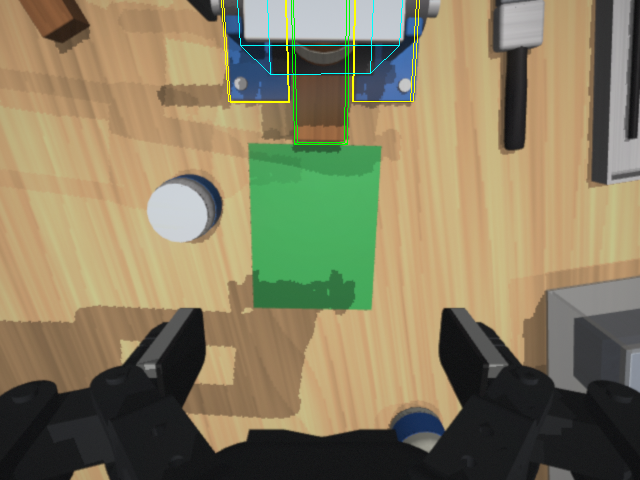

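The overlay matches: chock end at (320,143), and both foot edges agree within about 3 px. Next is the descent to the chock end at stand x = -89.

```bash
python3 -m handwheel '{"delta_pos":[[-1,-31,20],[-1,-31,20],[0,0,30],[0,0,30],[0,0,30],[0,0,30],[0,0,30],[0,0,30],[0,0,10],[0,0,0]],"delta_rot":[[0,0,0],[0,0,0],[0,0,0],[0,0,0],[0,0,0],[0,0,0],[0,0,0],[0,0,0],[0,0,0],[0,0,0]],"grip":[85,85,85,85,85,85,85,85,85,85]}'
python3 plan.py -89 0 10 y
```

```text
clock: 4.98
tool_pos: [0.5354, -0.0281, 0.0379]
ee_rot: [-0.0, 0.997, -0.081, -0.003]
contact_force: [-0.1, -0.6, 0.1]
gripper_width: 0.0852
clk 4.98 tcp [ 0.5354 -0.0281  0.0379] F [-0.1044 -0.5503  0.1423] w 0.0852 tool-delta mm [ 4.3172  1.6955 27.8931] rows>= 1.0
  rot [-0.0088  0.     -3.1379] q6 -0.01944664471630677
  rot [0.     0.0056 0.0037] q6 -0.01944664471630677
```

```bash
python3 -m handwheel '{"delta_pos":[[2,1,10],[2,1,10],[0,0,8],[0,0,0]],"delta_rot":[[0,0,0],[0,0,0],[0,0,0],[0,0,0]],"grip":[85,85,85,85]}'
python3 plan.py -89 0 10 y
python3 -m handwheel '{"delta_pos":[[0,0,0],[0,0,0],[0,0,0],[0,0,0],[0,0,0],[0,0,0],[0,0,0],[0,0,0]],"delta_rot":[[0,0,0],[0,0,0],[0,0,0],[0,0,0],[0,0,0],[0,0,0],[0,0,0],[0,0,0]],"grip":[45,45,45,45,45,45,45,45]}'
python3 plan.py -234 0 11 y
```

```text
clock: 5.32
tool_pos: [0.5414, -0.0314, 0.0115]
ee_rot: [0.0, 0.997, -0.081, -0.0]
contact_force: [-0.6, 0.2, 0.2]
gripper_width: 0.0852
clk 5.32 tcp [ 0.5414 -0.0314  0.0115] F [-0.6473  0.1962  0.2108] w 0.0852 tool-delta mm [-2.25   -0.5756  1.5367] rows>= 1.0
  rot [-0.0008  0.0001 -3.1384] q6 -0.022944355291057098
  rot [0.0001 0.0005 0.0032] q6 -0.022944355291057098
clock: 5.98
tool_pos: [0.5418, -0.0313, 0.0133]
ee_rot: [0.0, 0.997, -0.081, 0.001]
contact_force: [-1.3, -1.1, 5.4]
gripper_width: 0.0473
clk 5.98 tcp [ 0.5418 -0.0313  0.0133] F [-1.268  -1.1168  5.4482] w 0.0473 tool-delta mm [ -3.1921 144.5193   2.3211] rows>= 4.0
  rot [ 0.0018  0.0003 -3.1381] q6 -0.022933458331232875
  rot [ 0.0002 -0.0011  0.0035] q6 -0.022933458331232875
```

```bash
python3 -m handwheel '{"delta_pos":[[0,0,-1],[-0.5,0,-0.5],[-0.5,8,0],[-0.5,13,0],[-0.5,13,0],[-0.5,13,0],[-0.5,13,0],[0,13,0],[0,13,0],[0,13,0]],"delta_rot":[[0,0,0],[0,0,0],[0,0,0],[0,0,0],[0,0,0],[0,0,0],[0,0,0],[0,0,0],[0,0,0],[0,0,0]],"grip":[40,40,40,40,40,40,40,40,40,40]}'
python3 plan.py -234 0 11 y
python3 -m handwheel '{"delta_pos":[[0,13,0],[0,13,0],[0,13,0],[0,7,0],[0,0,1],[0,0,0]],"delta_rot":[[0,0,0],[0,0,0],[0,0,0],[0,0,0],[0,0,0],[0,0,0]],"grip":[40,40,40,40,40,40]}'
python3 plan.py -234 0 11 y
```

```text
clock: 6.82
tool_pos: [0.5221, -0.1301, 0.0137]
ee_rot: [0.0, 0.997, -0.081, -0.0]
contact_force: [0.2, -0.4, -1.4]
gripper_width: 0.0474
clk 6.82 tcp [ 0.5221 -0.1301  0.0137] F [ 0.2198 -0.4434 -1.4072] w 0.0474 tool-delta mm [ 0.3807 43.854   2.6855] rows>= 2.0
  rot [-0.0002  0.0002 -3.1389] q6 -0.2097232026408178
  rot [0.0001 0.0001 0.0026] q6 -0.2097232026408178
clock: 7.32
tool_pos: [0.5157, -0.1756, 0.0133]
ee_rot: [0.001, 0.997, -0.081, 0.001]
contact_force: [-0.4, -2.8, 3.5]
gripper_width: 0.0475
clk 7.32 tcp [ 0.5157 -0.1756  0.0133] F [-0.3826 -2.7648  3.4697] w 0.0475 tool-delta mm [-0.6411 -2.0688  2.332 ] rows>= 1.0
  rot [ 0.0024  0.0027 -3.1387] q6 -0.290534132072641
  rot [ 0.0017 -0.0015  0.0029] q6 -0.290534132072641
```

Chock drawn about 145 mm. I release it, rise, and turn the wrist for the crank.

```bash
python3 -m handwheel '{"delta_pos":[[0,0,0],[0,0,0],[0,0,0],[0,0,0],[0,0,-10],[0,0,-30],[0,0,-40],[0,0,-40],[0,0,-40],[0,0,-40]],"delta_rot":[[0,0,0],[0,0,0],[0,0,0],[0,0,0],[0,0,0],[0,0,0],[0,0,0],[0,0,0],[0,0,0],[0,0,0]],"grip":[85,85,85,85,85,85,85,85,85,85]}'
python3 -m handwheel '{"delta_pos":[[-10,-2,-10],[0,0,-10],[0,0,-10],[0,0,-10],[0,0,-10],[0,0,0],[0,0,0],[0,0,0],[0,0,0],[0,0,0]],"delta_rot":[[0,0,-0.12],[0,0,-0.12],[0,0,-0.12],[0,0,-0.12],[0,0,-0.12],[0,0,-0.12],[0,0,-0.12],[0,0,-0.12],[0,0,-0.12],[0,0,-0.12]],"grip":[85,85,85,85,85,85,85,85,85,85]}'
python3 plan.py 0 132 250 x
python3 - <<'E'
from fit import *
pose=np.load('pose.npy');s=r.state();p=r.get_image('top')
for d in r.silhouettes(p,'chock'):
    m=np.argwhere(d['pixels'])[:,::-1];rc=cv2.minAreaRect(m.astype(np.float32))
    c=cv2.boxPoints(rc);W=np.array([px(p,u,v,.042) for u,v in c])-np.r_[pose[:2],0]
    print(round(d['p'],2),len(m),(R.from_euler('z',-pose[2]).apply(W)*1e3).round()[:,:2].tolist())
E
```

```text
clock: 8.15
tool_pos: [0.5146, -0.1733, 0.2154]
ee_rot: [0.0, 0.997, -0.081, 0.0]
contact_force: [2.0, -0.8, -1.2]
gripper_width: 0.0851
clock: 8.98
tool_pos: [0.5053, -0.1698, 0.2634]
ee_rot: [0.0, 0.867, 0.499, 0.0]
contact_force: [0.5, 0.0, 0.3]
gripper_width: 0.0848
clk 8.98 tcp [ 0.5053 -0.1698  0.2634] F [0.4758 0.04   0.3185] w 0.0848 tool-delta mm [ 174.2129 -195.5727   13.3867] rows>= 7.0
  rot [ 0.0002 -0.     -0.3611] q6 -1.4981987021792953
  rot [-0.     -0.0002  2.7804] q6 -1.4981987021792953
0.86 1083 [[375.0, 310.0], [314.0, 177.0], [273.0, 196.0], [335.0, 328.0]]
0.59 1275 [[-42.0, 31.0], [-41.0, -25.0], [-239.0, -25.0], [-238.0, 30.0]]
0.57 935 [[138.0, 284.0], [9.0, 220.0], [-9.0, 255.0], [119.0, 318.0]]
```

```bash
python3 -m handwheel '{"delta_pos":[[21.8,-24.4,0],[21.8,-24.4,0],[21.8,-24.4,0],[21.8,-24.4,0],[21.8,-24.4,0],[21.8,-24.4,0],[21.8,-24.4,0],[21.8,-24.4,0],[0,0,0],[0,0,0]],"delta_rot":[[0,0,0],[0,0,0],[0,0,0],[0,0,0],[0,0,0],[0,0,0],[0,0,0],[0,0,-0.12],[0,0,-0.12],[0,0,-0.12]],"grip":[85,85,85,85,85,85,85,85,85,85]}'
python3 plan.py 0 132 151 x
python3 - <<'E'
from fit import *
pose=np.load('pose.npy');s=r.state();p=r.get_image('wrist')
im=p['color'][:,:,::-1].copy()
for B,c in((box(-.06,.06,.032,.092,0,.012),(0,255,255)),(box(-.01,.01,.086,.148,.16,.18),(255,0,255)),(box(-.038,.038,-.045,.045,.045,.185),(255,255,0))): draw(im,p,S(pose,B),c,s=s)
cv2.imwrite('pics/w2.png',im)
E
```

```text
clock: 9.92
tool_pos: [0.4249, 0.0811, 0.2632]
ee_rot: [-0.0, 0.764, 0.645, 0.0]
contact_force: [0.7, -1.2, -0.1]
gripper_width: 0.085
clk 9.92 tcp [0.4249 0.0811 0.2632] F [ 0.7422 -1.1991 -0.1483] w 0.0850 tool-delta mm [ -2.1701  -0.829  112.1675] rows>= 3.0
  rot [ 0.0001 -0.0003 -0.0022] q6 -1.3750388504330078
  rot [-0.0004 -0.0002  3.1394] q6 -1.3750388504330078
```

View pics/w2.png

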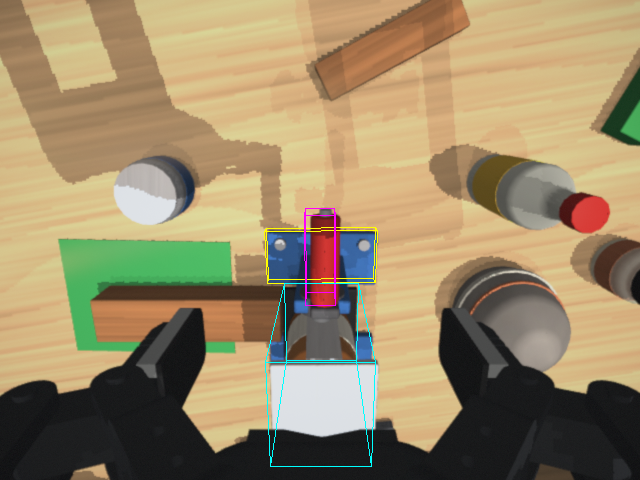

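The crank sleeve is centred at about x=325 px, within 2 mm of the model, and the chock is clear. Solvent and tin are well away. I descend onto the sleeve.

```bash
python3 -m handwheel '{"delta_pos":[[0,-2,20],[0,0,30],[0,0,30],[0,0,25],[0,0,10],[0,0,0],[0,0,0],[0,0,0],[0,0,0],[0,0,0]],"delta_rot":[[0,0,0],[0,0,0],[0,0,0],[0,0,0],[0,0,0],[0,0,0],[0,0,0],[0,0,0],[0,0,0],[0,0,0]],"grip":[85,85,85,85,85,60,40,10,10,10]}'
python3 -m handwheel '{"delta_pos":[[0,0,0],[0,0,0],[0,0,0],[0,0,0],[0,0,0]],"delta_rot":[[0,0,0],[0,0,0],[0,0,0],[0,0,0],[0,0,0]],"grip":[10,10,10,10,10]}'
python3 plan.py 0 133 148 x; python3 -c "
from h import *
print(r.state()['ft_torque'])"
```

```text
clock: 10.8
tool_pos: [0.4251, 0.0796, 0.1488]
ee_rot: [0.001, 0.766, 0.643, 0.001]
contact_force: [0.2, 7.7, 1.3]
gripper_width: 0.0253
clock: 11.22
tool_pos: [0.4251, 0.0798, 0.1489]
ee_rot: [0.001, 0.766, 0.643, 0.001]
contact_force: [-0.5, 1.3, 6.0]
gripper_width: 0.0168
clk 11.22 tcp [0.4251 0.0798 0.1489] F [-0.5237  1.2549  6.0204] w 0.0168 tool-delta mm [-0.9519 -2.3015  0.9313] rows>= 1.0
  rot [ 0.0025 -0.0009 -0.008 ] q6 -1.3725474581609793
  rot [-0.0015 -0.0039  3.1336] q6 -1.3725474581609793
[ 0.30972245  0.14321352 -0.00778072]
```

Gripped. Now the turn in negative direction, away from the solvent, at 15° per call (about 0.31 rad/s).

```bash
cat > ck.py <<'E'
import sys
from fit import *
pose=np.load('pose.npy');s=r.state()
t=R.from_euler('z',-pose[2]).apply(np.array(s['tool_pos'])-np.r_[pose[:2],0])*1e3
th=np.arctan2(-(t[0]-.95),t[2]-93.9);F=R.from_euler('z',-pose[2]).apply(s['contact_force'])
print('clk %.2f stand-xyz %s angle %.1fdeg rad %.1f Fstand %s w %.4f'%(s['clock'],t.round(1),np.degrees(th),np.hypot(t[0]-.95,t[2]-93.9),F.round(1),s['gripper_width']),'M',np.round(s['ft_torque'],2))
E
python3 -m handwheel '{"delta_pos":[[-1.42,0,0.05],[-1.42,0,0.05],[-1.42,0,0.1],[-1.42,0,0.15],[-1.42,0,0.2],[-1.42,0,0.2],[-1.42,0,0.25],[-1.42,0,0.25],[-1.42,0,0.3],[-1.42,0,0.3]],"delta_rot":[[0,0,0],[0,0,0],[0,0,0],[0,0,0],[0,0,0],[0,0,0],[0,0,0],[0,0,0],[0,0,0],[0,0,0]],"grip":[10,10,10,10,10,10,10,10,10,10]}'; python3 ck.py
python3 -m handwheel '{"delta_pos":[[-1.33,0,0.55],[-1.33,0,0.55],[-1.33,0,0.55],[-1.33,0,0.55],[-1.33,0,0.55],[-1.33,0,0.55],[-1.33,0,0.55],[-1.33,0,0.55],[-1.33,0,0.55],[-1.33,0,0.55]],"delta_rot":[[0,0,0],[0,0,0],[0,0,0],[0,0,0],[0,0,0],[0,0,0],[0,0,0],[0,0,0],[0,0,0],[0,0,0]],"grip":[10,10,10,10,10,10,10,10,10,10]}' | grep -v rot; python3 ck.py
```

```text
clock: 12.05
tool_pos: [0.4226, 0.0657, 0.1467]
ee_rot: [0.001, 0.766, 0.643, 0.001]
contact_force: [0.4, 2.4, 5.3]
gripper_width: 0.0162
clk 12.05 stand-xyz [-13.3 130.9 146.7] angle 15.2deg rad 54.7 Fstand [2.5 0.  5.3] w 0.0162 M [ 0.48 -0.05 -0.02]
clock: 12.88
tool_pos: [0.4202, 0.0524, 0.1407]
contact_force: [2.8, 3.4, 1.1]
gripper_width: 0.0167
clk 12.88 stand-xyz [-26.9 131.1 140.7] angle 30.8deg rad 54.5 Fstand [ 3.8 -2.2  1.1] w 0.0167 M [ 0.55 -0.4  -0.01]
```

```bash
python3 -m handwheel '{"delta_pos":[[-1.14,0,0.87],[-1.14,0,0.87],[-1.14,0,0.87],[-1.14,0,0.87],[-1.14,0,0.87],[-1.14,0,0.87],[-1.14,0,0.87],[-1.14,0,0.87],[-1.14,0,0.87],[-1.14,0,0.87]],"delta_rot":[[0,0,0],[0,0,0],[0,0,0],[0,0,0],[0,0,0],[0,0,0],[0,0,0],[0,0,0],[0,0,0],[0,0,0]],"grip":[10,10,10,10,10,10,10,10,10,10]}' >/dev/null; python3 ck.py
python3 -m handwheel '{"delta_pos":[[-0.87,0,1.14],[-0.87,0,1.14],[-0.87,0,1.14],[-0.87,0,1.14],[-0.87,0,1.14],[-0.87,0,1.14],[-0.87,0,1.14],[-0.87,0,1.14],[-0.87,0,1.14],[-0.87,0,1.14]],"delta_rot":[[0,0,0],[0,0,0],[0,0,0],[0,0,0],[0,0,0],[0,0,0],[0,0,0],[0,0,0],[0,0,0],[0,0,0]],"grip":[10,10,10,10,10,10,10,10,10,10]}' >/dev/null; python3 ck.py
```

```text
clk 13.72 stand-xyz [-38.  131.2 131.6] angle 45.9deg rad 54.2 Fstand [ 5.7 -5.1 -0.1] w 0.0171 M [ 0.83 -1.02  0.02]
clk 14.55 stand-xyz [-46.2 131.3 120.2] angle 60.9deg rad 54.0 Fstand [ 8.5 -4.9 -0.1] w 0.0163 M [ 1.24 -1.02  0.1 ]
```

```bash
python3 -m handwheel '{"delta_pos":[[-0.5,0,1.33],[-0.5,0,1.33],[-0.5,0,1.33],[-0.5,0,1.33],[-0.5,0,1.33],[-0.5,0,1.33],[-0.5,0,1.33],[-0.5,0,1.33],[-0.5,0,1.33],[-0.5,0,1.33]],"delta_rot":[[0,0,0],[0,0,0],[0,0,0],[0,0,0],[0,0,0],[0,0,0],[0,0,0],[0,0,0],[0,0,0],[0,0,0]],"grip":[10,10,10,10,10,10,10,10,10,10]}' >/dev/null; python3 ck.py
python3 -m handwheel '{"delta_pos":[[-0.14,0,1.42],[-0.14,0,1.42],[-0.14,0,1.42],[-0.14,0,1.42],[-0.14,0,1.42],[-0.14,0,1.42],[-0.14,0,1.42],[-0.14,0,1.42],[-0.14,0,1.42],[-0.14,0,1.42]],"delta_rot":[[0,0,0],[0,0,0],[0,0,0],[0,0,0],[0,0,0],[0,0,0],[0,0,0],[0,0,0],[0,0,0],[0,0,0]],"grip":[10,10,10,10,10,10,10,10,10,10]}' >/dev/null; python3 ck.py
```

```text
clk 15.38 stand-xyz [-51.2 131.4 107. ] angle 75.9deg rad 53.8 Fstand [ 7.8 -4.6  1.6] w 0.0165 M [ 1.25 -1.    0.03]
clk 16.22 stand-xyz [-52.7 131.4  92.9] angle 91.1deg rad 53.7 Fstand [ 7.4 -4.   4.3] w 0.0165 M [ 1.27 -0.94  0.11]
```

```bash
python3 -m handwheel '{"delta_pos":[[0.19,0,1.42],[0.19,0,1.42],[0.19,0,1.42],[0.19,0,1.42],[0.19,0,1.42],[0.19,0,1.42],[0.19,0,1.42],[0.19,0,1.42],[0.19,0,1.42],[0.19,0,1.42]],"delta_rot":[[0,0,0],[0,0,0],[0,0,0],[0,0,0],[0,0,0],[0,0,0],[0,0,0],[0,0,0],[0,0,0],[0,0,0]],"grip":[10,10,10,10,10,10,10,10,10,10]}' >/dev/null; python3 ck.py
```

```text
clk 17.05 stand-xyz [-50.6 131.3  78.8] angle 106.3deg rad 53.7 Fstand [ 9.2 -3.8  6.1] w 0.0167 M [ 1.53 -0.83  0.06]
```

```bash
python3 -m handwheel '{"delta_pos":[[0.55,0,1.33],[0.55,0,1.33],[0.55,0,1.33],[0.55,0,1.33],[0.55,0,1.33],[0.55,0,1.33],[0.55,0,1.33],[0.55,0,1.33],[0.55,0,1.33],[0.55,0,1.33]],"delta_rot":[[0,0,0],[0,0,0],[0,0,0],[0,0,0],[0,0,0],[0,0,0],[0,0,0],[0,0,0],[0,0,0],[0,0,0]],"grip":[10,10,10,10,10,10,10,10,10,10]}' >/dev/null; python3 ck.py
python3 -m handwheel '{"delta_pos":[[0.9,0,1.14],[0.9,0,1.14],[0.9,0,1.14],[0.9,0,1.14],[0.9,0,1.14],[0.9,0,1.14],[0.9,0,1.14],[0.9,0,1.14],[0.9,0,1.14],[0.9,0,1.14]],"delta_rot":[[0,0,0],[0,0,0],[0,0,0],[0,0,0],[0,0,0],[0,0,0],[0,0,0],[0,0,0],[0,0,0],[0,0,0]],"grip":[10,10,10,10,10,10,10,10,10,10]}' >/dev/null; python3 ck.py
```

```text
clk 17.88 stand-xyz [-45.1 131.3  65.7] angle 121.5deg rad 54.0 Fstand [10.3 -2.1 10.8] w 0.0166 M [ 1.55 -0.69  0.15]
clk 18.72 stand-xyz [-36.3 131.1  54.4] angle 136.6deg rad 54.3 Fstand [ 7.3 -1.4 13.2] w 0.0167 M [ 1.27 -0.58  0.07]
```

```bash
python3 -m handwheel '{"delta_pos":[[1.14,0,0.87],[1.14,0,0.87],[1.14,0,0.87],[1.14,0,0.87],[1.14,0,0.87],[1.14,0,0.87],[1.14,0,0.87],[1.14,0,0.87],[1.14,0,0.87],[1.14,0,0.87]],"delta_rot":[[0,0,0],[0,0,0],[0,0,0],[0,0,0],[0,0,0],[0,0,0],[0,0,0],[0,0,0],[0,0,0],[0,0,0]],"grip":[10,10,10,10,10,10,10,10,10,10]}' >/dev/null; python3 ck.py
```

```text
clk 19.55 stand-xyz [-25.3 131.   45.9] angle 151.3deg rad 54.7 Fstand [ 5.3 -0.5 16.6] w 0.0167 M [ 0.77 -0.43 -0.01]
```

```bash
python3 -m handwheel '{"delta_pos":[[1.33,0,0.45],[1.33,0,0.45],[1.33,0,0.45],[1.33,0,0.45],[1.33,0,0.45],[1.33,0,0.45],[1.33,0,0.4],[1.33,0,0.4],[1.33,0,0.4],[1.33,0,0.4]],"delta_rot":[[0,0,0],[0,0,0],[0,0,0],[0,0,0],[0,0,0],[0,0,0],[0,0,0],[0,0,0],[0,0,0],[0,0,0]],"grip":[10,10,10,10,10,10,10,10,10,10]}' >/dev/null; python3 ck.py
python3 -m handwheel '{"delta_pos":[[1.45,0,0.2],[1.45,0,0.2],[1.45,0,0.15],[1.45,0,0.1],[1.45,0,0.05],[1.45,0,0],[1.45,0,0],[1.45,0,0],[1.45,0,0],[1.45,0,0]],"delta_rot":[[0,0,0],[0,0,0],[0,0,0],[0,0,0],[0,0,0],[0,0,0],[0,0,0],[0,0,0],[0,0,0],[0,0,0]],"grip":[10,10,10,10,10,10,10,10,10,10]}' >/dev/null; python3 ck.py
python3 - <<'E'
from h import *
a=r.get_image('scene');b=r.get_image('top')
k=[cv2.resize(p['color'][y:y+140,x:x+130,::-1],None,fx=3,fy=3,interpolation=cv2.INTER_CUBIC) for p,x,y in((a,265,150),(b,235,175))]
cv2.imwrite('pics/inv.png',np.hstack(k))
E
```

```text
clk 20.38 stand-xyz [-13.  130.9  41.2] angle 165.1deg rad 54.5 Fstand [-1.9 -3.8  8.2] w 0.0169 M [-0.41 -0.63 -0.11]
clk 21.22 stand-xyz [  0.9 130.9  39.7] angle 179.9deg rad 54.2 Fstand [-4.8 -7.5 -7.4] w 0.0168 M [-1.01 -1.07 -0.14]
```

View pics/inv.png

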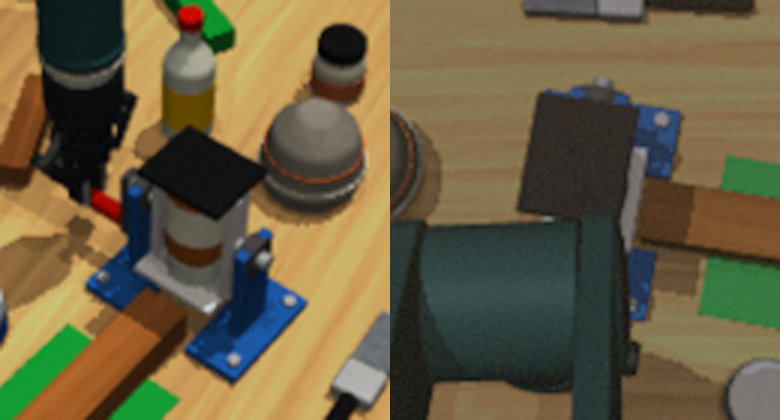

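The jar is inverted, with the black bottom plate on top. I nudge it 1 mm to full half turn and hold for about 2.5 s.

```bash
for i in 1; do :; done
python3 -m handwheel '{"delta_pos":[[0.6,0,0.2],[0.5,0,0.2],[0,0,0],[0,0,0],[0,0,0],[0,0,0],[0,0,0],[0,0,0],[0,0,0],[0,0,0]],"delta_rot":[[0,0,0],[0,0,0],[0,0,0],[0,0,0],[0,0,0],[0,0,0],[0,0,0],[0,0,0],[0,0,0],[0,0,0]],"grip":[10,10,10,10,10,10,10,10,10,10]}' >/dev/null; python3 ck.py
python3 -m handwheel '{"delta_pos":[[0,0,0],[0,0,0],[0,0,0],[0,0,0],[0,0,0],[0,0,0],[0,0,0],[0,0,0],[0,0,0],[0,0,0]],"delta_rot":[[0,0,0],[0,0,0],[0,0,0],[0,0,0],[0,0,0],[0,0,0],[0,0,0],[0,0,0],[0,0,0],[0,0,0]],"grip":[10,10,10,10,10,10,10,10,10,10]}' >/dev/null
python3 -m handwheel '{"delta_pos":[[0,0,0],[0,0,0],[0,0,0],[0,0,0],[0,0,0],[0,0,0],[0,0,0],[0,0,0],[0,0,0],[0,0,0]],"delta_rot":[[0,0,0],[0,0,0],[0,0,0],[0,0,0],[0,0,0],[0,0,0],[0,0,0],[0,0,0],[0,0,0],[0,0,0]],"grip":[10,10,10,10,10,10,10,10,10,10]}' >/dev/null
python3 -m handwheel '{"delta_pos":[[0,0,0],[0,0,0],[0,0,0],[0,0,0]],"delta_rot":[[0,0,0],[0,0,0],[0,0,0],[0,0,0]],"grip":[10,10,10,10]}' >/dev/null; python3 ck.py
```

```text
clk 22.15 stand-xyz [  2.1 130.8  39.5] angle -178.8deg rad 54.4 Fstand [-4.1 -5.9 -3.4] w 0.0168 M [-0.81 -0.96 -0.07]
clk 24.15 stand-xyz [  2.1 130.8  39.5] angle -178.8deg rad 54.4 Fstand [-2.6 -5.8 -3.2] w 0.0167 M [-0.78 -0.98 -0.12]
```

```bash
python3 -m handwheel '{"delta_pos":[[-1.42,0,-0.05],[-1.42,0,-0.05],[-1.42,0,-0.1],[-1.42,0,-0.15],[-1.42,0,-0.2],[-1.42,0,-0.2],[-1.42,0,-0.25],[-1.42,0,-0.25],[-1.42,0,-0.3],[-1.42,0,-0.3]],"delta_rot":[[0,0,0],[0,0,0],[0,0,0],[0,0,0],[0,0,0],[0,0,0],[0,0,0],[0,0,0],[0,0,0],[0,0,0]],"grip":[10,10,10,10,10,10,10,10,10,10]}' >/dev/null; python3 ck.py
python3 -m handwheel '{"delta_pos":[[-1.33,0,-0.55],[-1.33,0,-0.55],[-1.33,0,-0.55],[-1.33,0,-0.55],[-1.33,0,-0.55],[-1.33,0,-0.55],[-1.33,0,-0.55],[-1.33,0,-0.55],[-1.33,0,-0.55],[-1.33,0,-0.55]],"delta_rot":[[0,0,0],[0,0,0],[0,0,0],[0,0,0],[0,0,0],[0,0,0],[0,0,0],[0,0,0],[0,0,0],[0,0,0]],"grip":[10,10,10,10,10,10,10,10,10,10]}' >/dev/null; python3 ck.py
python3 -m handwheel '{"delta_pos":[[-1.14,0,-0.87],[-1.14,0,-0.87],[-1.14,0,-0.87],[-1.14,0,-0.87],[-1.14,0,-0.87],[-1.14,0,-0.87],[-1.14,0,-0.87],[-1.14,0,-0.87],[-1.14,0,-0.87],[-1.14,0,-0.87]],"delta_rot":[[0,0,0],[0,0,0],[0,0,0],[0,0,0],[0,0,0],[0,0,0],[0,0,0],[0,0,0],[0,0,0],[0,0,0]],"grip":[10,10,10,10,10,10,10,10,10,10]}' >/dev/null; python3 ck.py
```

```text
clk 24.98 stand-xyz [-11.1 130.9  41.3] angle 167.1deg rad 54.0 Fstand [ 3.3 -5.8 -4.2] w 0.0168 M [ 0.36 -1.04 -0.05]
clk 25.82 stand-xyz [-24.6 131.1  46.7] angle 151.6deg rad 53.7 Fstand [ 2.  -5.8 -4.4] w 0.0169 M [ 0.31 -1.07 -0.04]
clk 26.65 stand-xyz [-36.1 131.2  55.4] angle 136.1deg rad 53.4 Fstand [ 2.1 -5.7 -3.6] w 0.0161 M [ 0.15 -1.06 -0.01]
```

```bash
python3 -m handwheel '{"delta_pos":[[-0.87,0,-1.14],[-0.87,0,-1.14],[-0.87,0,-1.14],[-0.87,0,-1.14],[-0.87,0,-1.14],[-0.87,0,-1.14],[-0.87,0,-1.14],[-0.87,0,-1.14],[-0.87,0,-1.14],[-0.87,0,-1.14]],"delta_rot":[[0,0,0],[0,0,0],[0,0,0],[0,0,0],[0,0,0],[0,0,0],[0,0,0],[0,0,0],[0,0,0],[0,0,0]],"grip":[10,10,10,10,10,10,10,10,10,10]}' >/dev/null; python3 ck.py
python3 -m handwheel '{"delta_pos":[[-0.55,0,-1.33],[-0.55,0,-1.33],[-0.55,0,-1.33],[-0.55,0,-1.33],[-0.55,0,-1.33],[-0.55,0,-1.33],[-0.55,0,-1.33],[-0.55,0,-1.33],[-0.55,0,-1.33],[-0.55,0,-1.33]],"delta_rot":[[0,0,0],[0,0,0],[0,0,0],[0,0,0],[0,0,0],[0,0,0],[0,0,0],[0,0,0],[0,0,0],[0,0,0]],"grip":[10,10,10,10,10,10,10,10,10,10]}' >/dev/null; python3 ck.py
python3 -m handwheel '{"delta_pos":[[-0.19,0,-1.42],[-0.19,0,-1.42],[-0.19,0,-1.42],[-0.19,0,-1.42],[-0.19,0,-1.42],[-0.15,0,-1.42],[-0.1,0,-1.42],[-0.1,0,-1.42],[-0.1,0,-1.42],[-0.1,0,-1.42]],"delta_rot":[[0,0,0],[0,0,0],[0,0,0],[0,0,0],[0,0,0],[0,0,0],[0,0,0],[0,0,0],[0,0,0],[0,0,0]],"grip":[10,10,10,10,10,10,10,10,10,10]}' >/dev/null; python3 ck.py
```

```text
clk 27.48 stand-xyz [-44.9 131.3  66.9] angle 120.5deg rad 53.2 Fstand [ 1.7 -5.3 -4.2] w 0.0170 M [ 0.14 -1.09 -0.05]
clk 28.32 stand-xyz [-50.5 131.4  80.2] angle 105.0deg rad 53.2 Fstand [ 0.8 -6.3 -4.3] w 0.0164 M [-0.02 -1.01 -0.02]
clk 29.15 stand-xyz [-52.3 131.4  94.3] angle 89.5deg rad 53.3 Fstand [-1.7 -6.3 -4.9] w 0.0166 M [-0.38 -1.05 -0.06]
```

```bash
python3 -m handwheel '{"delta_pos":[[0.19,0,-1.42],[0.19,0,-1.42],[0.19,0,-1.42],[0.19,0,-1.42],[0.19,0,-1.42],[0.19,0,-1.42],[0.19,0,-1.42],[0.19,0,-1.42],[0.19,0,-1.42],[0.19,0,-1.42]],"delta_rot":[[0,0,0],[0,0,0],[0,0,0],[0,0,0],[0,0,0],[0,0,0],[0,0,0],[0,0,0],[0,0,0],[0,0,0]],"grip":[10,10,10,10,10,10,10,10,10,10]}' >/dev/null; python3 ck.py
python3 -m handwheel '{"delta_pos":[[0.55,0,-1.33],[0.55,0,-1.33],[0.55,0,-1.33],[0.55,0,-1.33],[0.55,0,-1.33],[0.55,0,-1.33],[0.55,0,-1.33],[0.55,0,-1.33],[0.55,0,-1.33],[0.55,0,-1.33]],"delta_rot":[[0,0,0],[0,0,0],[0,0,0],[0,0,0],[0,0,0],[0,0,0],[0,0,0],[0,0,0],[0,0,0],[0,0,0]],"grip":[10,10,10,10,10,10,10,10,10,10]}' >/dev/null; python3 ck.py
python3 -m handwheel '{"delta_pos":[[0.87,0,-1.14],[0.87,0,-1.14],[0.87,0,-1.14],[0.87,0,-1.14],[0.87,0,-1.14],[0.87,0,-1.14],[0.87,0,-1.14],[0.87,0,-1.14],[0.87,0,-1.14],[0.87,0,-1.14]],"delta_rot":[[0,0,0],[0,0,0],[0,0,0],[0,0,0],[0,0,0],[0,0,0],[0,0,0],[0,0,0],[0,0,0],[0,0,0]],"grip":[10,10,10,10,10,10,10,10,10,10]}' >/dev/null; python3 ck.py
```

```text
clk 29.98 stand-xyz [-50.5 131.4 108.6] angle 74.1deg rad 53.5 Fstand [-1.6 -6.3 -5.9] w 0.0163 M [-0.37 -1.1  -0.01]
clk 30.82 stand-xyz [-45.  131.3 121.8] angle 58.7deg rad 53.8 Fstand [-1.7 -6.5 -5.2] w 0.0165 M [-0.42 -1.16 -0.04]
clk 31.65 stand-xyz [-36.4 131.3 133.2] angle 43.5deg rad 54.2 Fstand [-0.7 -7.4 -4.4] w 0.0169 M [-0.45 -1.1  -0.03]
```

```bash
python3 -m handwheel '{"delta_pos":[[1.14,0,-0.87],[1.14,0,-0.87],[1.14,0,-0.87],[1.14,0,-0.87],[1.14,0,-0.87],[1.14,0,-0.87],[1.14,0,-0.87],[1.14,0,-0.87],[1.14,0,-0.87],[1.14,0,-0.87]],"delta_rot":[[0,0,0],[0,0,0],[0,0,0],[0,0,0],[0,0,0],[0,0,0],[0,0,0],[0,0,0],[0,0,0],[0,0,0]],"grip":[10,10,10,10,10,10,10,10,10,10]}' >/dev/null; python3 ck.py
python3 -m handwheel '{"delta_pos":[[1.33,0,-0.55],[1.33,0,-0.55],[1.33,0,-0.55],[1.33,0,-0.55],[1.33,0,-0.55],[1.33,0,-0.5],[1.33,0,-0.5],[1.33,0,-0.5],[1.33,0,-0.4],[1.33,0,-0.4]],"delta_rot":[[0,0,0],[0,0,0],[0,0,0],[0,0,0],[0,0,0],[0,0,0],[0,0,0],[0,0,0],[0,0,0],[0,0,0]],"grip":[10,10,10,10,10,10,10,10,10,10]}' >/dev/null; python3 ck.py
```

```text
clk 32.48 stand-xyz [-25.2 131.1 141.9] angle 28.6deg rad 54.7 Fstand [-2.9 -6.9 -4.6] w 0.0168 M [-0.61 -1.1  -0.1 ]
clk 33.32 stand-xyz [-12.2 131.  147.2] angle 13.9deg rad 54.9 Fstand [-5.2 -4.7  0.3] w 0.0170 M [-0.99 -0.92 -0.13]
```

```bash
python3 -m handwheel '{"delta_pos":[[1.4,0,-0.3],[1.4,0,-0.25],[1.4,0,-0.2],[1.4,0,-0.15],[1.4,0,-0.1],[1.4,0,-0.05],[1.4,0,0],[1.4,0,0],[1.4,0,0],[1.1,0,0]],"delta_rot":[[0,0,0],[0,0,0],[0,0,0],[0,0,0],[0,0,0],[0,0,0],[0,0,0],[0,0,0],[0,0,0],[0,0,0]],"grip":[10,10,10,10,10,10,10,10,10,10]}' >/dev/null; python3 ck.py
python3 - <<'E'
from h import *
a=r.get_image('scene');b=r.get_image('wrist')
k=[cv2.resize(a['color'][150:290,265:395,::-1],(390,420),interpolation=cv2.INTER_CUBIC),cv2.resize(b['color'][:,:,::-1][60:480,120:530],(410,420))]
cv2.imwrite('pics/up.png',np.hstack(k))
E
```

```text
clk 34.15 stand-xyz [  1.6 130.8 148.8] angle -0.6deg rad 54.9 Fstand [-4.5 -4.7  8.9] w 0.0166 M [-0.88 -0.49 -0.08]
```

View pics/up.png

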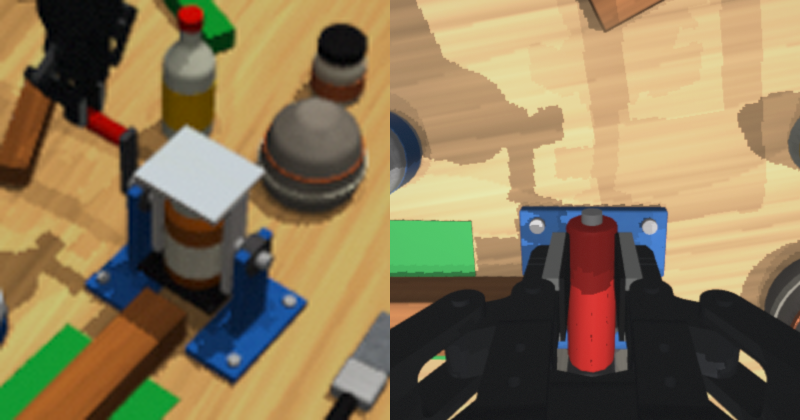

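The cage is upright again, silver plate on top. I release, rise, and turn the wrist back for the chock.

```bash
python3 -m handwheel '{"delta_pos":[[0,0,0],[0,0,0],[0,0,0],[0,0,0],[0,0,0],[0,0,-10],[0,0,-25],[0,0,-35],[0,0,-35],[0,0,-10]],"delta_rot":[[0,0,0],[0,0,0],[0,0,0],[0,0,0],[0,0,0],[0,0,0],[0,0,0],[0,0,0],[0,0,0],[0,0,0]],"grip":[85,85,85,85,85,85,85,85,85,85]}' >/dev/null; python3 ck.py
python3 -m handwheel '{"delta_pos":[[0,0,0],[0,0,0],[0,0,0],[0,0,0],[0,0,0],[0,0,0],[0,0,0],[0,0,0],[0,0,0],[0,0,0]],"delta_rot":[[0,0,0.12],[0,0,0.12],[0,0,0.12],[0,0,0.12],[0,0,0.12],[0,0,0.12],[0,0,0.12],[0,0,0.12],[0,0,0.12],[0,0,0.12]],"grip":[85,85,85,85,85,85,85,85,85,85]}' >/dev/null
python3 plan.py -228 0 230 y
```

```text
clk 35.08 stand-xyz [  3.6 129.4 267.9] angle -0.9deg rad 174.1 Fstand [ 0.  -0.6  0.7] w 0.0850 M [-0.01  0.01 -0.03]
clk 35.92 tcp [0.4238 0.082  0.2627] F [0.4059 0.1527 0.8127] w 0.0846 tool-delta mm [ 43.2342 262.6397  32.6305] rows>= 7.0
  rot [-0.0022  0.0002 -2.784 ] q6 -0.1612074027391965
  rot [0.0002 0.0015 0.3576] q6 -0.1612074027391965
```

```bash
python3 -m handwheel '{"delta_pos":[[5.4,32.8,0],[5.4,32.8,0],[5.4,32.8,0],[5.4,32.8,0],[5.4,32.8,4],[5.4,32.8,8],[5.4,32.8,10],[5.4,32.8,10],[0,0,0],[0,0,0]],"delta_rot":[[0,0,0],[0,0,0],[0,0,0],[0,0,0],[0,0,0],[0,0,0],[0,0,0],[0,0,0.12],[0,0,0.12],[0,0,0.12]],"grip":[85,85,85,85,85,85,85,85,85,85]}' >/dev/null; python3 plan.py -228 0 13 y
python3 - <<'E'
from fit import *
pose=np.load('pose.npy')
for c in('top','wrist'):
    s=r.state();p=r.get_image(c)
    for d in r.silhouettes(p,'chock'):
        m=np.argwhere(d['pixels'])[:,::-1];rc=cv2.minAreaRect(m.astype(np.float32))
        b=cv2.boxPoints(rc);W=np.array([px(p,u,v,.042,s) for u,v in b])-np.r_[pose[:2],0]
        print(c,round(d['p'],2),len(m),(R.from_euler('z',-pose[2]).apply(W)*1e3).round()[:,:2].tolist())
    if c=='wrist':
        im=p['color'][:,:,::-1].copy();draw(im,p,S(pose,box(-.24,-.04,-.025,.025,0,.042)),(0,255,0),s=s)
        for B in (box(-.06,.06,.032,.092,0,.012),box(-.06,.06,-.092,-.032,0,.012)): draw(im,p,S(pose,B),(0,255,255),s=s)
        cv2.imwrite('pics/w3.png',im)
E
```

```text
clk 36.75 tcp [ 0.518  -0.1684  0.2295] F [-0.4449  0.3678  0.1741] w 0.0849 tool-delta mm [ -1.1215  -0.4931 216.5511] rows>= 6.0
  rot [0.0046 0.0007 3.1364] q6 -0.27029052129894116
  rot [-0.0005  0.003  -0.0052] q6 -0.27029052129894116
top 0.88 1141 [[375.0, 309.0], [317.0, 174.0], [272.0, 194.0], [330.0, 328.0]]
top 0.78 853 [[133.0, 285.0], [9.0, 221.0], [-8.0, 252.0], [116.0, 315.0]]
top 0.63 1345 [[-42.0, 31.0], [-42.0, -25.0], [-242.0, -25.0], [-241.0, 30.0]]
wrist 0.76 13340 [[-65.0, 25.0], [-65.0, -25.0], [-243.0, -29.0], [-243.0, 30.0]]
```

View pics/w3.png

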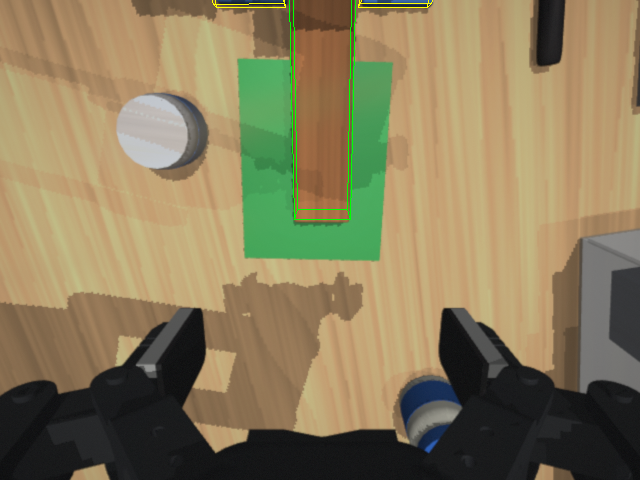

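The chock is at stand x about -141, aligned with the model. I descend and grip its outer end.

```bash
python3 -m handwheel '{"delta_pos":[[-1,0,35],[0,0,35],[0,0,35],[0,0,35],[0,0,35],[0,0,30],[0,0,12],[0,0,0],[0,0,0],[0,0,0]],"delta_rot":[[0,0,0],[0,0,0],[0,0,0],[0,0,0],[0,0,0],[0,0,0],[0,0,0],[0,0,0],[0,0,0],[0,0,0]],"grip":[85,85,85,85,85,85,85,85,60,40]}' >/dev/null; python3 plan.py -229 0 13
python3 -m handwheel '{"delta_pos":[[0,0,0],[0,0,0],[0,0,0],[0,0,0],[0,0,0],[0,0,0]],"delta_rot":[[0,0,0],[0,0,0],[0,0,0],[0,0,0],[0,0,0],[0,0,0]],"grip":[40,40,40,40,40,40]}' >/dev/null; python3 plan.py -88 0 13 y
```

```text
clk 37.78 tcp [ 0.5185 -0.1668  0.0156] F [ 0.4887 -0.2046 -0.3049] w 0.0632 tool-delta mm [-1.9886  2.0636  2.5603] rows>= 1.0
clk 38.28 tcp [ 0.5188 -0.1671  0.0167] F [-1.6586  0.6179  8.0191] w 0.0461 tool-delta mm [  -1.7308 -139.1612    3.58  ] rows>= 4.0
  rot [ 0.0052  0.0015 -3.1375] q6 -0.27707908771669637
  rot [ 0.0009 -0.0033  0.0041] q6 -0.27707908771669637
```

```bash
python3 -m handwheel '{"delta_pos":[[0,0,-0.5],[-0.5,-6,0],[-0.5,-10,0],[-0.5,-10,0],[0,-10,0],[0,-10,0],[0,-10,0],[0,-10,0],[0,-10,0],[0,-10,0]],"delta_rot":[[0,0,0],[0,0,0],[0,0,0],[0,0,0],[0,0,0],[0,0,0],[0,0,0],[0,0,0],[0,0,0],[0,0,0]],"grip":[40,40,40,40,40,40,40,40,40,40]}' >/dev/null; python3 plan.py -86 0 13 y
python3 -m handwheel '{"delta_pos":[[0,-10,0],[0,-10,0],[0,-10,0],[0,-10,0],[0,-7,0],[0,-3,0],[0,0,0],[0,0,0]],"delta_rot":[[0,0,0],[0,0,0],[0,0,0],[0,0,0],[0,0,0],[0,0,0],[0,0,0],[0,0,0]],"grip":[40,40,40,40,40,40,40,40]}' >/dev/null; python3 plan.py -86 0 13 y
python3 - <<'E'
from fit import *
pose=np.load('pose.npy')
for c in('scene','top'):
    p=r.get_image(c)
    for d in r.silhouettes(p,'chock'):
        m=np.argwhere(d['pixels'])[:,::-1];rc=cv2.minAreaRect(m.astype(np.float32))
        b=cv2.boxPoints(rc);W=np.array([px(p,u,v,.042) for u,v in b])-np.r_[pose[:2],0]
        print(c,round(d['p'],2),len(m),(R.from_euler('z',-pose[2]).apply(W)*1e3).round()[:,:2].tolist())
E
```

```text
clk 39.12 tcp [ 0.532  -0.0824  0.0168] F [-0.2278 -6.2851  8.5471] w 0.0458 tool-delta mm [ -1.1969 -55.4832   3.6418] rows>= 2.0
  rot [ 0.0074  0.0035 -3.1372] q6 -0.1182026264907806
  rot [ 0.0022 -0.0047  0.0044] q6 -0.1182026264907806
clk 39.78 tcp [ 0.54   -0.0321  0.0167] F [ 0.1044 -0.463   9.2181] w 0.0462 tool-delta mm [-0.9858 -4.525   3.7279] rows>= 1.0
  rot [ 0.0068  0.0006 -3.1372] q6 -0.02560559673101099
  rot [ 0.0004 -0.0043  0.0044] q6 -0.02560559673101099
scene 0.69 379 [[-125.0, 23.0], [106.0, 23.0], [85.0, -46.0], [-138.0, -41.0]]
scene 0.57 492 [[-33.0, 236.0], [114.0, 312.0], [124.0, 264.0], [-22.0, 192.0]]
top 0.63 936 [[60.0, 91.0], [58.0, -96.0], [-38.0, -92.0], [-33.0, 94.0]]
top 0.59 485 [[94.0, 32.0], [96.0, -23.0], [-70.0, -24.0], [-70.0, 30.0]]
```

Image and tool reading agree that about 4.5 mm is left (far end at +95). I push that, release, and back off.

```bash
python3 -m handwheel '{"delta_pos":[[0,-1.5,0],[0,-1.5,0],[0,-1.5,0],[0,0,0],[0,0,0],[0,0,0]],"delta_rot":[[0,0,0],[0,0,0],[0,0,0],[0,0,0],[0,0,0],[0,0,0]],"grip":[40,40,40,40,40,40]}' >/dev/null; python3 plan.py -86 0 13 y
python3 -m handwheel '{"delta_pos":[[0,0,0],[0,0,0],[0,0,0],[0,0,0],[0,0,0],[0,0,-10],[0,5,-30],[0,10,-40],[0,20,-40],[0,20,-40]],"delta_rot":[[0,0,0],[0,0,0],[0,0,0],[0,0,0],[0,0,0],[0,0,0],[0,0,0],[0,0,0],[0,0,0],[0,0,0]],"grip":[85,85,85,85,85,85,85,85,85,85]}' >/dev/null
python3 -m handwheel '{"delta_pos":[[0,20,-30],[0,20,-30],[0,20,-10],[0,20,0],[0,0,0],[0,0,0]],"delta_rot":[[0,0,0],[0,0,0],[0,0,0],[0,0,0],[0,0,0],[0,0,0]],"grip":[85,85,85,85,85,85]}' >/dev/null; python3 ck.py
python3 - <<'E'
from fit import *
pose=np.load('pose.npy')
k=[];s=r.state()
for c,o,w in(('top',(240,180),(130,120)),('wrist',(170,0),(300,240))):
    p=r.get_image(c)
    for d in r.silhouettes(p,'chock'):
        m=np.argwhere(d['pixels'])[:,::-1];rc=cv2.minAreaRect(m.astype(np.float32))
        b=cv2.boxPoints(rc);W=np.array([px(p,u,v,.042,s) for u,v in b])-np.r_[pose[:2],0]
        print(c,round(d['p'],2),len(m),(R.from_euler('z',-pose[2]).apply(W)*1e3).round()[:,:2].tolist())
    f=400/w[1]
    im=cv2.resize(p['color'][o[1]:o[1]+w[1],o[0]:o[0]+w[0],::-1],None,fx=f,fy=f,interpolation=cv2.INTER_CUBIC)
    for B,cc in((box(-.1,.1,-.025,.025,0,.042),(0,255,0)),(box(-.06,.06,.032,.092,0,.012),(0,255,255)),(box(-.06,.06,-.092,-.032,0,.012),(0,255,255)),(box(-.038,.038,-.045,.045,.045,.185),(255,255,0)),(box(-.01,.01,.086,.148,.16,.18),(255,0,255))): draw(im,p,S(pose,B),cc,s=s,k=f,o=np.array(o))
    k.append(im[:400,:400])
cv2.imwrite('pics/fin.png',np.hstack(k))
p=r.get_image('scene')
for n in ['stone','mat','solvent','tin','brush','pigment','filler']: print(n,[(np.round(d['at'],3).tolist(),round(d['p'],2)) for d in r.look_for(p,n)][:1])
E
```

```text
clk 40.48 tcp [ 0.5406 -0.0286  0.0167] F [-1.6577 -4.3868  9.1868] w 0.0458 tool-delta mm [-1.0107 -0.9817  3.7429] rows>= 1.0
  rot [ 0.0068  0.0022 -3.1373] q6 -0.01715589565426363
  rot [ 0.0014 -0.0043  0.0043] q6 -0.01715589565426363
clk 41.82 stand-xyz [-219.2    0.9  240.1] angle 56.4deg rad 264.3 Fstand [ 0.3  0.  -0.9] w 0.0849 M [-0.03  0.    0.01]
top 0.97 1099 [[376.0, 309.0], [313.0, 176.0], [271.0, 197.0], [334.0, 329.0]]
top 0.57 971 [[97.0, 35.0], [100.0, -24.0], [-103.0, -27.0], [-104.0, 31.0]]
top 0.55 895 [[135.0, 284.0], [8.0, 221.0], [-9.0, 254.0], [117.0, 317.0]]
wrist 0.72 4487 [[-55.0, 25.0], [-55.0, -26.0], [-109.0, -27.0], [-109.0, 26.0]]
stone [([0.601, 0.228, 0.07], 0.84)]
mat [([0.517, -0.136, 0.003], 0.84)]
solvent [([0.453, 0.244, 0.093], 0.89)]
tin [([0.401, -0.095, 0.054], 0.72)]
brush [([0.743, 0.034, 0.017], 0.96)]
pigment [([0.566, 0.375, 0.051], 0.6)]
filler [([0.563, 0.033, 0.103], 0.61)]
```

View pics/fin.png

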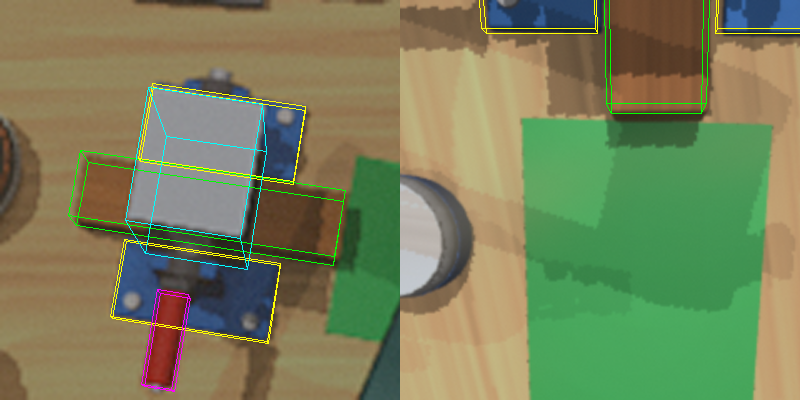

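The final view shows the chock outline matching a centred chock to about 2–3 mm, with cage and crank upright. I check the filler once more, since the network mis-reported it in that scene picture, and then hand in.

```bash
python3 - <<'E'
from h import *
p=r.get_image('top')
for n in ['filler','pigment','tin','solvent','mat']: print(n,[(np.round(d['at'],3).tolist(),round(d['p'],2)) for d in r.look_for(p,n)][:2])
print(r.state()['clock']); print(r.close_job())
E
```

```text
filler [([0.589, -0.433, 0.09], 0.71), ([0.525, 0.058, 0.177], 0.67)]
pigment []
tin [([0.528, 0.057, 0.175], 0.22)]
solvent [([0.44, 0.251, 0.107], 0.9)]
mat [([0.502, -0.124, -0.0], 0.98), ([0.544, 0.011, 0.042], 0.5)]
42.7167
the job is handed in; nothing more can be done
None
```

I drew the chock out and turned the cage with its crank until the jar stood on its head. After a hold of about 2.5 s I turned it back upright, pushed the chock in again and handed the job in at about 42.7 s. I turned the cage at about 0.31 rad/s, and wrist force readings after each move stayed under about 20 N.

**What the last checks showed:**
- **Cage:** it is upright within about 1–2°, silver plate on top and crank up.
- **Chock:** it lies under the cage, parallel to the channel and about 1–3 mm short of exact centre. The top camera puts its centre about 2.5 mm off and the wrist camera about 1 mm. My stand fit may itself be 1–2 mm out.
- **Other things:** the stone, solvent, tin, brush and pigment read within about 4 mm of their first positions in the scene picture. For the mat and filler:
  - **Mat:** its reading moved about 14 mm in the top view, from (0.510, -0.138) to (0.502, -0.124). I put that down to the arm and chock covering part of it differently.
  - **Filler:** the scene picture mistook the cage for it. The last top view gave (0.589, -0.433) against (0.592, -0.407) at the start; the first scene picture had read y = -0.432. The gripper never came near it, so I think the arm was partly hiding it.
- **Detections that failed:** in that last top view the tin was mistaken for the cage and the pigment was not found.

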